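# Set the stirrer under the beaker to its third click

## Robot

A 6-joint arm with a two-finger parallel gripper is mounted at the origin on a cart in front of the work surface, level with it; the furniture and walls round the work are solid. World frame = base frame: x ahead of the robot, y to its left, z up, the work surface at z = 0. Lengths are in m, angles in rad, forces in N, time in s.
With the tool pointing down it reaches from about 0.35 to 0.775 m from the base axis. Payload 5.5 kg.
Tool frame: the origin (TCP) lies on the centre line of the jaws, within the pads' length; the fingertips stand 11 mm ahead of it and the grasp point (between the pads) lies 8 mm behind it (env.nose_length is the distance from the TCP to the fingertips, in m); x points along the fingers, z is the direction in which the jaws open and shut, and the axes are right-handed (so a half turn about x gives the same grasp; the last joint's range is limited). The gripper opens to 85 mm and grips with 20 to 120 N. Pads are 22 mm wide; open, the fingers measure 114 mm over their backs; the gripper's body (76 mm by 85 mm) begins 54 mm behind the grasp point. The pads swing forward as they close: fully open they stand 13 mm farther back than shut.
Start: joints at [-1.431, 0.313, 0.046, 1.304, 0, 1.431], TCP at [0.159, -0.553, 0.242] pointing down, gripper open.
Joint ranges: [-2.76, 2.76], [-0.86, 1.69], [-1.03, 1.26], [-2.2, 2.34], [-1.47, 1.5], [-3.14, 3.14]. Speed limits (rad/s): [2.57, 2.57, 3.14, 3.14, 3.14, 3.14].

## Interface

Orientations are given as a unit quaternion [w, x, y, z].
In Python, from workcell import env gives the robot as it stands. The module is installed in compiled form; this text tells all that it offers.
- The arm moves only by the tool step_arm, never from a script. Its argument "moves" is a list that holds one entry, the list of rows, each a list of 7 numbers: the turn, a rotation vector about the tool's x, y, z in rad, then the shift along the tool's x, y, z in m, then the opening, from 0 (shut) to 1 (fully open). In form: [[[rx, ry, rz, tx, ty, tz, grip], ...]]. A call has 1 to 12 rows; each row is the pose to reach, as a shift and turn from the pose measured when the call began, along the tool's axes at that moment; what a row does not reach only later rows make up. A row lasts 1/10 s, in which the tool goes at most 50 mm and 8.59 degrees, less where a joint would pass 70% of its speed; a pose out of reach is approached as far as the arm can. A call with a gripper value outside its range is refused whole. The fingers move at their own pace and stop on an object; "force" is the grip in N (left out, the last holds). Time passes only in rows, so rows that repeat a pose let the fingers close. It gives the time, the measured TCP pose, the force and the opening at its end, in the units of the state.
- env.get_state(): the state, without advancing time (a new reading comes with each control period).
- env.read_camera(name): name is "scene" or "top" or "wrist"; returns (picture, depth): 400x640x3 uint8, red, green, blue; 400x640 float32, m along the optical axis (not along the pixel's ray), 0 where there is no reading.
- env.get_calibration(name): a dict with "mtx" (3x3 intrinsics, pixels), "camera_from_world" (4x4, takes a point from world to camera coordinates); the wrist camera has in their place "T_tool_cam" (4x4, takes a point from camera to tool coordinates, whose origin is the TCP and whose axes are the tool frame's). Camera axes: x right, y down, z forward; pixel columns grow to the right and rows downward; lengths in m; the calibration is good to about 2 mm. A picture is of the moment at which its call begins: read the wrist's pose just before it. get_calibration takes no time and is no camera call.
- env.hand_in(): hands the job in, once; it reports no verdict.
Trained networks look in the newest picture that a camera, given by its name, has taken for a name from the list of things; names that differ only in an ending like _2 or _b are one class to them, and where a whole thing is asked for, a point or a joint stands for the part that bears it (a point fixed in the world has none). Each returns a list of dicts, best first, with "confidence" (0 to 1); they miss things now and then, are a little off and sometimes report something else, mostly with a low value. They report only what shows in the picture. A call takes as long as a camera call. They do not tell look-alikes from the thing itself.
- env.boxes_of(camera, thing): "uv" ([column, row] in pixels, amid what is visible of it).
- env.silhouettes(camera, thing): "mask" (400x640 bool, what is visible of it) and "uv" ([column, row] in pixels, amid what is visible of it).
The state is a dict: "clock": time; "joint_pos": joint angles; "qvel": joint speeds; "tau": joint torques, N m; "tcp_pos": TCP position; "orientation": TCP orientation; "wrist_force": force on the tool from outside, world axes, zero at the start; "ft_torque": the same for the moment, N m; "finger_gap": finger opening in m.
Only numpy, scipy, OpenCV 4.12 (cv2) and the standard library are available. Lean on these libraries where they do the work, as an engineer would, in place of code of your own. Each camera call takes 0.05 s, during which the arm holds its last target.

## Task

Two identical stirrers stand on the bench, both switched off. On the one that carries the open grey-white beaker, turn the black selector knob exactly three clicks clockwise (seen from above) and let go of it. Leave the beaker standing on its plate and do not turn the other stirrer's knob.

Things in the scene. Friction and masses are not known exactly. Their poses are not given: they have to be found in the camera images.
- stirrer_knob_grip (a point): Grip point of the black selector knob of the stirrer with the open grey-white beaker: on its upright axis, 77 mm above the table. Knob: a skirt 43 mm across up to 56 mm above the table, on it a bar grip 40 mm long, 14 mm thick, up to 87 mm, white pointer line at one end. The frame turns with the knob: x along the bar to the pointer end, y across its 14 mm (grip there), z up. Nothing else within 80 mm of the axis is above 55 mm
- stirrer_knob (a joint): Angle of that knob in rad: 0 at off (end stop), growing clockwise seen from above. Six click positions 24 degrees (0.419 rad) apart: off, then clicks 1 to 5 at 0.419, 0.838, 1.257, 1.676, 2.094 (end stop). A spring ball holds each; about 0.08 N m turns it on; let go between two it snaps to the nearer. Three clicks are 72 degrees: one grasp does it
- stirrer: Stirrer that carries the open grey-white beaker, fixed to the table: white housing 210 x 125 x 48 mm, origin at the centre of its underside, x to its far end. Steel plate 112 mm across at x = 47 mm, top 55 mm above the table; knob on the blue deck at x = -72 mm. At off the pointer lies at the red dot, 60 degrees left of +x (towards +y); small white dots mark the five clicks
- spare_knob (a joint): The same for the knob of the other, identical stirrer, which carries a small amber bottle with a white cap in place of the beaker; it stays at off (0)
- beaker_centre (a point): Centre, half-way up, of the grey-white plastic beaker, open at the top,, 56 mm across and 69 mm high, that stands loose on the middle of its stirrer's plate (centre about 90 mm above the table); z up along its axis
Not all that is in view belongs to the job. What is shaped like the part that bears beaker_centre but yellow is not meant.

How it is judged:
By the outcome, as a careful person would: the job done as asked, in the order asked, and still so for the second after the job is handed in, with the robot touching nothing.
It also fails if it takes over 32 s, if anything falls off the work surface, if the arm or the gripper's body presses on something with over 40 N, if the wrist force passes 120 N, or if a joint passes its speed limit or range.

## Working session

There is one attempt and no reset: what is moved stays moved. The work goes in short steps, Python scripts to look and compute and a tool call to move; the robot and the scene stay as the last step left them, time stands still between calls to the robot, and variables do not carry over. Pictures are saved under pics/ and viewed, and the job is handed in when it is done.

Besides the shell and the picture viewer there is one more tool, called after "Request:" in YAML: its name, and indented under it one key for each argument. step_arm: Moves the arm, as the interface text tells. Its arguments: {"type":"object","properties":{"moves":{"type":"array","items":{"type":"array","items":{"type":"array","items":{"type":"number"}}}},"force":{"type":"number"}},"required":["moves"]}

```bash
mkdir -p pics; python3 - <<'E'
from workcell import env
import cv2
s=env.get_state();print(s['clock'],s['tcp_pos'],s['orientation'],s['finger_gap'])
for n in("scene","top"):
    p,d=env.read_camera(n);cv2.imwrite(f"pics/{n}0.png",p[:,:,::-1])
    for t in("stirrer_knob","stirrer","beaker_centre"):
        print(n,t,[(b['uv'],b['confidence']) for b in env.boxes_of(n,t)])
E
```

```text
0.0 [ 0.15871654 -0.55212815  0.24138986] [ 0.56438274  0.42587239  0.56529281 -0.42491043] 0.0852448351008937
scene stirrer_knob [([363.3, 190.7], 0.72)]
scene stirrer [([337.1, 200.7], 0.97)]
scene beaker_centre [([354.3, 154.7], 0.96), ([313.2, 171.9], 0.68)]
top stirrer_knob [([365.0, 227.0], 0.82)]
top stirrer []
top beaker_centre [([413.6, 197.8], 0.67), ([352.9, 175.6], 0.55)]
```

View pics/scene0.png

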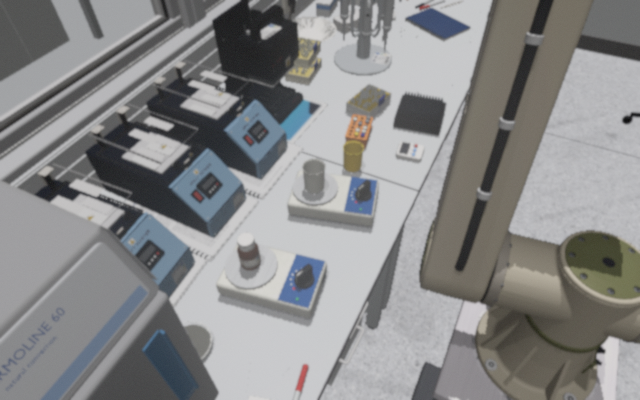

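View pics/top0.png

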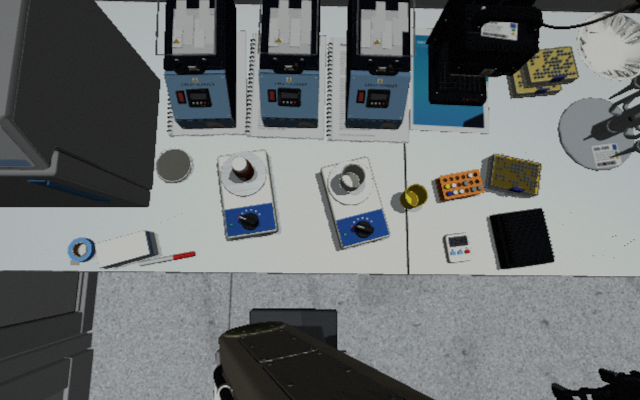

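Top picture: the amber-bottle stirrer has its knob at (250,222). The grey-white beaker is at (353,178), on the stirrer with its knob at (365,228), so that stirrer is the target. The yellow beaker at (414,197) stands off to the side and isn't meant. I'll crop the target and measure it.

```bash
cat > h.py <<'E'
import numpy as np
from workcell import env
def atz(name,uv,z):
    c=env.get_calibration(name);K=c['mtx'];T=np.linalg.inv(c['camera_from_world'])
    r=T[:3,:3]@np.linalg.solve(K,[uv[0],uv[1],1]);o=T[:3,3];return o+r*(z-o[2])/r[2]
def proj(name,P):
    c=env.get_calibration(name);q=c['camera_from_world']@np.r_[P,1];q=c['mtx']@q[:3];return q[:2]/q[2]
def cloud(name,d):
    c=env.get_calibration(name);v,u=np.mgrid[:400,:640]
    r=np.linalg.solve(c['mtx'],np.stack([u,v,np.ones_like(u)]).reshape(3,-1).astype(float))*d.reshape(-1)
    T=np.linalg.inv(c['camera_from_world']);return (T[:3,:3]@r+T[:3,3:]).T.reshape(400,640,3)
E
python3 - <<'E'
from h import *
import cv2
p,d=env.read_camera("top")
cv2.imwrite("pics/topcrop.png",cv2.resize(p[140:260,310:440,::-1],None,fx=6,fy=5.0*1.0 if 0 else 6,interpolation=2)[:600*2][:720][:, :780][:600+0] if 0 else cv2.resize(p[150:250,310:430,::-1],None,fx=6,fy=6,interpolation=2))
for m in env.silhouettes("top","stirrer_knob"): print('knob',m['uv'],m['confidence'],m['mask'].sum())
C=cloud("top",d)
w=C[140:260,310:400]; z=w[...,2]
print(np.percentile(z,[5,50,90,99]))
# housing top
m=(C[...,2]>.04)&(C[...,2]<.053);m[:,:300]=0;m[:,400:]=0;m[:140]=0
k=(C[...,2]>.08)&(C[...,2]<.095);k[:,:345]=0;k[:,390:]=0;k[:210]=0;k[250:]=0
print('knobtop',k.sum(),C[k].mean(0) if k.any() else 0)
r=cv2.minAreaRect(C[m][:,:2].astype(np.float32));print('housing',m.sum(),r,cv2.boxPoints(r))
b=(C[...,2]>.11)&(C[...,2]<.14);b[:,:320]=0;b[:,390:]=0;b[:150]=0;b[210:]=0
print('beaker',b.sum(),cv2.minEnclosingCircle(C[b][:,:2].astype(np.float32)) if b.any() else 0)
print('knob at .087',atz("top",[365,228],.087))
E
```

```text
knob [362.9, 225.0] 0.82 222
[-0.00292563  0.00107485  0.0550868   0.12141801]
knobtop 102 [ 0.44485672 -0.19259816  0.08583893]
housing 2579 ((0.5146604776382446, -0.17394036054611206), (0.20981566607952118, 0.12521450221538544), 15.18210220336914) [[ 0.39701802 -0.14099228]
 [ 0.42981017 -0.2618366 ]
 [ 0.63230294 -0.20688844]
 [ 0.5995108  -0.08604413]]
beaker 122 ((0.5621892213821411, -0.16041792929172516), 0.02814977429807186)
knob at .087 [ 0.4438048  -0.19370228  0.087     ]
```

View pics/topcrop.png

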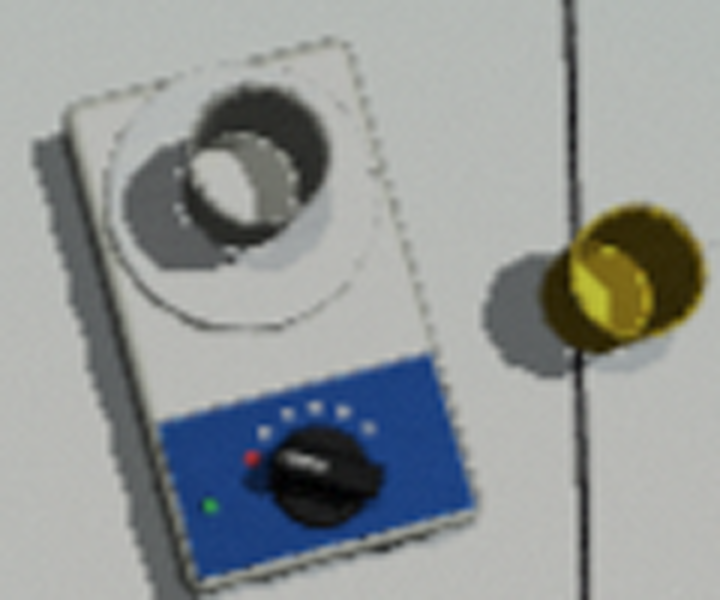

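The crop shows the open grey-white beaker on the plate and the pointer at the red dot (off). The housing fit gives 210 x 125 mm, as specified. It puts the knob axis at (0.445,-0.193), which agrees with the depth centroid. Next I work out the move to hover above the knob.

```bash
cat >> h.py <<'E'
from scipy.spatial.transform import Rotation as Ro
def delta(P,adeg):
    s=env.get_state();R0=Ro.from_quat(np.roll(s['orientation'],-1)).as_matrix()
    a=np.radians(adeg);z=np.array([np.cos(a),np.sin(a),0]);x=np.array([0,0,-1.]);R=np.c_[x,np.cross(z,x),z]
    rv=Ro.from_matrix(R0.T@R).as_rotvec();t=R0.T@(np.array(P)-s['tcp_pos'])
    print('clock',s['clock'],'cur a',np.degrees(np.arctan2(R0[1,2],R0[0,2])),'delta',np.round(rv,4),np.round(t,4))
E
python3 -c "
from h import *
delta([.445,-.193,.16],-14.8)"
```

```text
clock 0.5 cur a -73.96939667841231 delta [-1.0327  0.     -0.    ] [ 0.0823  0.3744 -0.2666]
```

Request:
step_arm:
  moves:
    - [[-1.033,0,0,0.02,0.374,-0.267,1],[-1.033,0,0,0.02,0.374,-0.267,1],[-1.033,0,0,0.02,0.374,-0.267,1],[-1.033,0,0,0.02,0.374,-0.267,1],[-1.033,0,0,0.02,0.374,-0.267,1],[-1.033,0,0,0.02,0.374,-0.267,1],[-1.033,0,0,0.02,0.374,-0.267,1],[-1.033,0,0,0.02,0.374,-0.267,1],[-1.033,0,0,0.02,0.374,-0.267,1],[-1.033,0,0,0.05,0.374,-0.267,1],[-1.033,0,0,0.082,0.374,-0.267,1],[-1.033,0,0,0.082,0.374,-0.267,1]]

```text
clock: 1.7
tcp_pos: [0.4423, -0.1904, 0.1568]
orientation: [0.699, 0.091, 0.704, -0.089]
wrist_force: [0.0, 0.3, 0.2]
finger_gap: 0.0853
```

```bash
python3 - <<'E'
from h import *
import cv2
s=env.get_state();p,d=env.read_camera("wrist")
c=env.get_calibration("wrist");Tt=np.eye(4);Tt[:3,:3]=Ro.from_quat(np.roll(s['orientation'],-1)).as_matrix();Tt[:3,3]=s['tcp_pos']
T=Tt@c['T_tool_cam'];W2C=np.linalg.inv(T)
v,u=np.mgrid[:400,:640]
r=np.linalg.solve(c['mtx'],np.stack([u,v,np.ones_like(u)]).reshape(3,-1).astype(float))*d.reshape(-1)
C=(T[:3,:3]@r+T[:3,3:]).T.reshape(400,640,3)
k=(C[...,2]>.080)&(C[...,2]<.092)&(np.hypot(C[...,0]-.445,C[...,1]+.193)<.03)&(d>0)
print(k.sum())
if k.any():
    R=cv2.minAreaRect(C[k][:,:2].astype(np.float32));print(R,C[k][:,2].mean())
im=p[:,:,::-1].copy()
def pr(P):
    q=c['mtx']@(W2C@np.r_[P,1])[:3];return tuple(int(x) for x in q[:2]/q[2])
a=np.radians(75.2);e=np.array([np.cos(a),np.sin(a),0])*.02
o=np.array([.445,-.193,.087]);cv2.line(im,pr(o-e),pr(o+e),(0,255,0),1)
cv2.imwrite("pics/wrist1.png",im)
print(s['joint_pos']); delta([.445,-.193,.071],-14.8)
E
```

```text
1193
((0.445632666349411, -0.19360944628715515), (0.039723820984363556, 0.013403023593127728), 75.2962875366211) 0.0861226398358862
[-5.73247258e-01  1.85158679e-01 -3.37848194e-01  1.05504954e+00
 -9.69535987e-05  1.25372090e+00]
clock 1.75 cur a -14.738551895555787 delta [ 0.0011 -0.0043 -0.0013] [ 0.0879 -0.0011  0.0025]
```

View pics/wrist1.png

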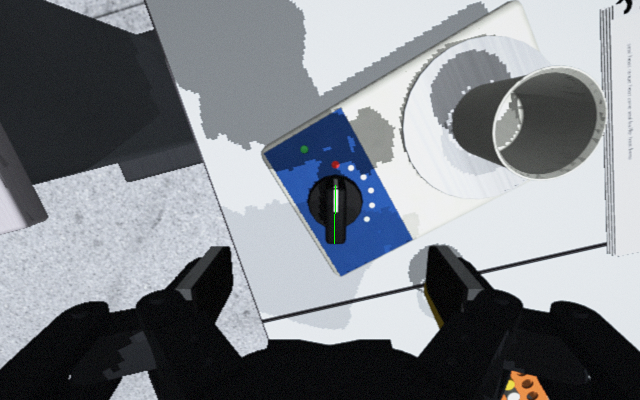

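The wrist picture shows the knob at (335,210) with the projected bar line lying on it. The depth rectangle measures 39.7 x 13.4 mm at 75.3°, at (0.4456,-0.1936). Going down to grip.

Request:
step_arm:
  moves:
    - [[0,-0.004,-0.001,0.04,-0.001,0.003,1],[0,-0.004,-0.001,0.07,-0.001,0.003,1],[0,-0.004,-0.001,0.088,-0.001,0.003,1],[0,-0.004,-0.001,0.088,-0.001,0.003,1],[0,-0.004,-0.001,0.088,-0.001,0.003,1]]

```text
clock: 2.25
tcp_pos: [0.4462, -0.1941, 0.0725]
orientation: [0.702, 0.091, 0.701, -0.091]
wrist_force: [-0.4, -0.5, 0.1]
finger_gap: 0.0855
```

```bash
python3 -c "
from h import *
s=env.get_state();print(s['tcp_pos'],s['wrist_force'])
delta([.4454,-.1932,.0705],-14.8)"
```

```text
[ 0.44623057 -0.19411307  0.07251685] [-0.35174172 -0.4952103   0.05105272]
clock 2.25 cur a -14.795163120861874 delta [0.0001 0.0014 0.0002] [ 0.002   0.0007 -0.001 ]
```

Request:
step_arm:
  moves:
    - [[0,0,0,0.001,0.001,-0.001,0.6],[0,0,0,0.001,0.001,-0.001,0.3],[0,0,0,0.001,0.001,-0.001,0.1],[0,0,0,0.001,0.001,-0.001,0],[0,0,0,0.001,0.001,-0.001,0],[0,0,0,0.001,0.001,-0.001,0],[0,0,0,0.001,0.001,-0.001,0],[0,0,0,0.001,0.001,-0.001,0]]
  force: 40

```text
clock: 3.05
tcp_pos: [0.4454, -0.1929, 0.0719]
orientation: [0.702, 0.091, 0.701, -0.091]
wrist_force: [-1.6, 0.7, 4.9]
finger_gap: 0.0134
```

```bash
python3 -c "
from h import *
s=env.get_state();print(s['tcp_pos'],s['wrist_force'],s['ft_torque'],s['finger_gap'])
delta([.4454,-.1932,.0705],-86.8)"
```

```text
[ 0.44544109 -0.19287791  0.07192688] [-1.60490117  0.71919817  4.91106741] [0.11811194 0.40506804 0.01013477] 0.01335843726126839
clock 3.05 cur a -14.796009999640837 delta [ 1.2567e+00  1.4000e-03 -5.0000e-04] [ 0.0014 -0.0003  0.    ]
```

Gripped at a gap of 13.4 mm with low forces. Now turning 72° clockwise (+x, since the tool points down).

Request:
step_arm:
  moves:
    - [[0.12,0,0,0,0,0,0],[0.24,0,0,0,0,0,0],[0.36,0,0,0,0,0,0],[0.48,0,0,0,0,0,0],[0.6,0,0,0,0,0,0],[0.72,0,0,0,0,0,0],[0.84,0,0,0,0,0,0],[0.96,0,0,0,0,0,0],[1.08,0,0,0,0,0,0],[1.19,0,0,0,0,0,0],[1.257,0,0,0,0,0,0],[1.257,0,0,0,0,0,0]]

```text
clock: 4.25
tcp_pos: [0.4461, -0.1937, 0.072]
orientation: [0.515, 0.486, 0.512, -0.486]
wrist_force: [1.2, -3.6, -1.8]
finger_gap: 0.0133
```

```bash
python3 -c "
from h import *
s=env.get_state();print(s['tcp_pos'],s['wrist_force'],s['ft_torque'],s['finger_gap'])
delta([.4454,-.1932,.0715],-86.8)"
```

```text
[ 0.44607557 -0.19370807  0.07197277] [ 1.17316354 -3.56837663 -1.78909377] [-0.64791394 -0.23068907 -0.05104402] 0.013287512362209226
clock 4.25 cur a -86.8343371926035 delta [-0.0006  0.0024 -0.0021] [ 0.0005 -0.0006 -0.0005]
```

Request:
step_arm:
  moves:
    - [[0,0,0,0,0,0,0.15],[0,0,0,0,0,0,0.4],[0,0,0,0,0,0,0.7],[0,0,0,0,0,0,1],[0,0,0,0,0,0,1],[0,0,0,-0.03,0,0,1],[0,0,0,-0.06,0,0,1],[0,0,0,-0.1,0,0,1],[0,0,0,-0.1,0,0,1],[0,0,0,-0.1,0,0,1]]

```text
clock: 5.25
tcp_pos: [0.4466, -0.1939, 0.173]
orientation: [0.516, 0.486, 0.512, -0.486]
wrist_force: [0.2, 1.2, -0.1]
finger_gap: 0.0854
```

```bash
python3 - <<'E'
from h import *
import cv2
s=env.get_state();p,d=env.read_camera("wrist");print(s['tcp_pos'],s['wrist_force'],s['finger_gap'])
c=env.get_calibration("wrist");Tt=np.eye(4);Tt[:3,:3]=Ro.from_quat(np.roll(s['orientation'],-1)).as_matrix();Tt[:3,3]=s['tcp_pos']
T=Tt@c['T_tool_cam']
v,u=np.mgrid[:400,:640]
r=np.linalg.solve(c['mtx'],np.stack([u,v,np.ones_like(u)]).reshape(3,-1).astype(float))*d.reshape(-1)
C=(T[:3,:3]@r+T[:3,3:]).T.reshape(400,640,3)
k=(C[...,2]>.080)&(C[...,2]<.092)&(np.hypot(C[...,0]-.445,C[...,1]+.193)<.03)&(d>0)
print(cv2.minAreaRect(C[k][:,:2].astype(np.float32)))
cv2.imwrite("pics/wrist2.png",p[:,:,::-1])
p,d=env.read_camera("top");cv2.imwrite("pics/top2.png",p[:,:,::-1])
E
```

```text
[ 0.44655714 -0.19388302  0.17301081] [ 0.17914839  1.16026108 -0.13233637] 0.08535456637665026
((0.44578221440315247, -0.19421645998954773), (0.03921201452612877, 0.013592889532446861), 3.528334379196167)
```

View pics/wrist2.png

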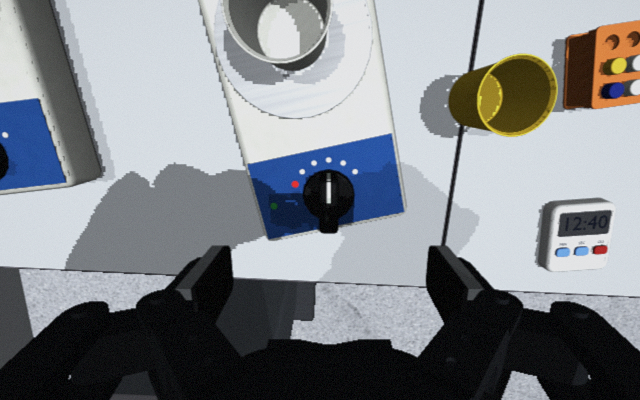

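View pics/top2.png

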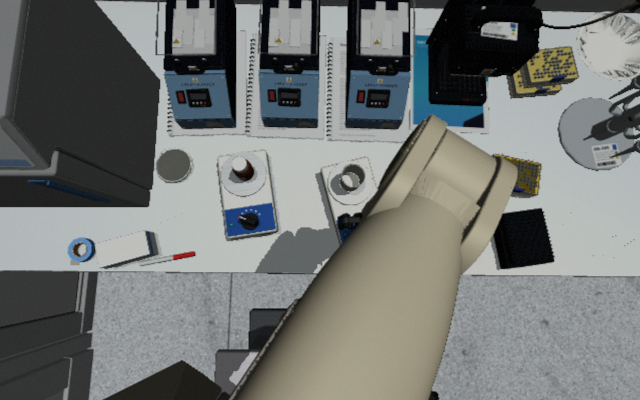

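The wrist picture shows the pointer at (329,185), pointing at the third white dot (328,160). The bar is at 3.5°, where 3.2° was expected. The beaker is still on its plate, the gripper is clear, and the other knob at (249,222 in the top view) hasn't moved. Handing in.

```bash
python3 -c "
from workcell import env
print(env.hand_in())"
```

```text
the job is handed in; nothing more can be done
None
```

I turned the knob on the stirrer with the open grey-white beaker three clicks clockwise in one grasp, let go, and raised the gripper clear. The job was handed in at about 5.4 s on the robot's clock.

- **Knob:** the bar turned from 75.3° to 3.5°, which is 71.8° against the 72° wanted. The pointer lines up with the third white dot.
- **Beaker and other stirrer:** the beaker is still on its plate. By eye in the top view, the other knob hasn't moved.
- **Forces:** the wrist readings I took after each move stayed at about 5 N or less.

No check failed or disagreed.

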